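# Present a bangle on its slab at the counter's edge

### The job

A thin marble slab with a coiled gold bangle lying on it sits on the wooden step, and a bone bangle lies between it and the customer's edge (the far edge, away from the robot). With the fingertips, push the bone bangle sideways out of the slab's path, leaving it flat on the step; then slide the slab out over the customer's edge until 3 cm of it overhangs, square to the edge, with the gold bangle still lying on it, so that the customer can take the slab from beneath. Only push: do not grip, lift or tip anything, leave the other things alone, and finish clear of everything.

Things in the scene. Friction and masses are not known exactly. Their poses are not given: they have to be found in the camera images.
- step_edge (a point): Middle of the customer's edge (the far, +x edge) of the step's top. The step is a fixed dark wooden block 300 mm deep (x) by 460 mm wide (y) by 50 mm high; its flat top is 50 mm above the counter. Axes of this point: x points out over the edge, square to it, away from the step; y runs along the edge; z up. The step top thus spans x from -300 to 0 mm and y from -230 to 230 mm in this frame.
- slab: Loose white marble slab, 95 mm (its x) by 130 mm (its y) by 8 mm thick, about 0.25 kg, lying flat on the step 90 to 100 mm short of the customer's edge and turned up to 0.12 rad out of square with it. Origin: centre of its underside; its x axis points towards the customer's edge, z up.
- slab_front (a point): Middle of the slab's front face (47.5 mm ahead of the slab's origin along its x, half-way up its thickness). Its distance past step_edge along step_edge's x is the overhang.
- gold_bangle: Loose coiled gold-toned bangle lying flat on the slab, outer diameter 72 mm, 12 mm high, 40 g. Origin: centre of its underside.
- bone_bangle: Loose carved cream-coloured bone bangle lying flat on the step between the slab and the customer's edge, outer diameter 65 mm over the carving (60 mm over the band), inner diameter 48 mm, 18 mm high, 35 g. Origin: centre of its underside.
- amber_a: One of a pair of loose amber glass bangles, outer diameter 66 mm, 10 mm high, lying at a rear (robot-side) corner of the step; to be left alone. Origin: centre of its underside.
- amber_b: The other amber glass bangle, the same size, at the other rear corner of the step; to be left alone. Origin: centre of its underside.
- panel: Fixed teak panel 100 x 120 x 15 mm beyond the step's right (-y) end, with the brass toggle switch on it, 62 mm high overall. Origin: centre of its underside.
- switch (a joint): The brass toggle switch on the teak panel; 0 leaning towards the robot (off), 0.82 away from it (on). It starts off and is to be left alone.
Mind the look-alikes: they are no part of the job. There is more than one size of the bone_bangle; the job needs the smallest.

How it is judged:
On the way, in this order (a step that is already met when the one before it is completed fails the run):
1. the bone bangle is pushed to one side, flat on the step, while the slab is still wholly on the step ((y of bone_bangle in the frame of slab above 0.075 m or y of bone_bangle in the frame of slab below -0.075 m) and z of bone_bangle in the frame of step_edge between -0.006 and 0.006 m and angle between bone_bangle's own z axis and vertical below 0.1 rad and x of slab_front in the frame of step_edge below -0.02 m), for 0.2 s.
2. the slab overhangs the customer's edge by about 3 cm (x of slab_front in the frame of step_edge between 0.022 and 0.038 m), for 0.2 s.
At the end, for the whole second after the job is handed in: The slab's front overhangs the customer's edge by 30 mm (22 to 38 mm), square to it within 0.12 rad and level; the gold bangle lies on it; the bone bangle lies flat on the step, at least 88 mm to one side of the slab's middle; all at rest (all of step 2 and angle between the x axis of slab and the x axis of step_edge, either way round below 0.12 rad and angle between slab's own z axis and vertical below 0.06 rad and x of gold_bangle in the frame of slab between -0.04 and 0.04 m and y of gold_bangle in the frame of slab between -0.06 and 0.06 m and z of gold_bangle in the frame of slab above 0.004 m and (y of bone_bangle in the frame of slab above 0.088 m or y of bone_bangle in the frame of slab below -0.088 m) and z of bone_bangle in the frame of step_edge between -0.006 and 0.006 m and angle between bone_bangle's own z axis and vertical below 0.1 rad and linear speed of each of slab, bone_bangle, gold_bangle below 0.01 m/s); the robot touches nothing.
It fails at once if the slab is lifted or tipped (z of slab in the frame of step_edge above 0.01 m or angle between slab's own z axis and vertical above 0.2 rad).
It fails at once if the bone bangle is lifted or tipped off the step (z of bone_bangle in the frame of step_edge above 0.012 m or z of bone_bangle in the frame of step_edge below -0.02 m or angle between bone_bangle's own z axis and vertical above 0.4 rad).
It fails at once if the gold bangle is lifted or tipped off the slab (z of gold_bangle in the frame of slab above 0.02 m or z of gold_bangle in the frame of slab below -0.01 m).
It fails at once if an amber bangle is moved (distance of any of amber_a, amber_b from where it was at the start of the episode above 0.015 m).
It fails at once if the switch panel is struck, or the toggle switch flipped (contact force between panel and the arm above 5 N or contact force between panel and the fingers above 5 N or value of joint switch above 0.3 rad).
It also fails if it takes over 64 s, if anything falls off the work surface, if the arm or the gripper's body presses on something with over 40 N, if the wrist force passes 120 N, or if a joint passes its speed limit or range.

### The arm

A 7-joint arm with a two-finger parallel gripper is mounted at the origin on the work surface. World frame = base frame: x ahead of the robot, y to its left, z up, the work surface at z = 0. Lengths are in m, angles in rad, forces in N, time in s.
With the tool pointing down it reaches from about 0.4 to 0.9 m from the base axis. Payload 5.5 kg.
Tool frame: the origin (TCP) lies midway between the tips of the shut fingers; the grasp point (between the pads) lies 19 mm behind it (manip.grip_depth is the distance from the TCP to the grasp point, in m); z points along the fingers, y is the line along which they close (so a half turn about z gives the same grasp; the last joint's range is limited). The gripper opens to 92 mm and grips with 3 to 60 N. Pads are 19 mm wide; open, the fingers measure 130 mm over their backs; the gripper's body (75 mm by 190 mm) begins 47 mm behind the grasp point.
Start: joints at [1.553, 0.501, -0.427, 1.55, 0.221, 1.138, -0.21], TCP at [0.18, -0.625, 0.227] pointing down, gripper open.
Joint ranges: [-2.88, 2.88], [-0.31, 2.03], [-1.54, 1.56], [0.2, 2.42], [-1.41, 4.55], [0.19, 2.02], [-2.57, 2.57]. Speed limits (rad/s): [2.57, 2.57, 3.14, 3.14, 3.14, 3.14, 3.14].

### API

Orientations are given as a unit quaternion [x, y, z, w].
In Python, from bench import manip, effector, viewer gives the robot as it stands. Calls block until the motion is done:
- manip.move_pose(position, orientation): joint-space move of the TCP to a pose.
- manip.servo_line(position, ori=None, vel=0.15): straight line of the TCP; ori=None keeps the orientation; vel is the mean speed in m/s.
- manip.movej(angles): joint-space move.
- effector.open_jaws() and effector.close(f_grip=None): open the fingers fully, or close them until they stop; f_grip is the grip in N (None keeps the last).
- manip.sleep(seconds).
- manip.solve_ik(position, orientation): joint angles nearest the present ones, or None.
- viewer.get_image(name): name is "scene" or "top" or "wrist"; returns the picture (384x512x3 uint8, red, green, blue); there is no depth.
- viewer.get_calibration(name): a dict with "vfov" (degrees; the focal length in pixels is half the picture's height over the tangent of half this angle, whatever the lens; pixels are square), "cx", "cy" (the principal point, pixels), "eye" and "attitude" of the camera in the world. Camera axes: x right, y down, z forward; pixel columns grow to the right and rows downward; lengths in m; the calibration is good to about 2 mm. A picture is of the moment at which its call begins: read the wrist's pose just before it. get_calibration takes no time and is no camera call; for the wrist camera it gives the pose at the moment of the call.
A pose or a line that the arm cannot do raises manip.PlanningError and nothing moves.
- manip.hand_in(): hands the job in; it is judged then, once.
Readings, each from a call of its own:
- manip.current_clock(): time.
- manip.current_q(): joint angles.
- manip.current_joint_velocities(): joint speeds.
- manip.current_tau(): joint torques, N m.
- manip.current_tool_pos(): TCP position.
- manip.current_tcp_rot(): TCP orientation.
- manip.current_force(): force on the tool from outside, world axes, zero at the start.
- manip.current_wrist_torque(): the same for the moment, N m.
- manip.current_finger_gap(): finger opening in m.
- manip.current_gripper_force(): force on a finger pad.
Only numpy, scipy, OpenCV 4.12 (cv2) and the standard library are available. Lean on these libraries where they do the work, as an engineer would, in place of code of your own. Each camera call takes 0.05 s, during which the arm holds its last target. There are 200 camera calls.

## Working session

There is one attempt and no reset: what is moved stays moved. The work goes in short steps, each a Python script; the robot and the scene stay as the last script left them, time stands still between calls to the robot, and variables do not carry over. Pictures are saved under pics/ and viewed, at most 10 in all, crops included, and the job is handed in when it is done.

```bash
mkdir -p pics; python3 - <<'E'
from bench import manip, effector, viewer
import cv2
for n in ["scene","top"]:
    im=viewer.get_image(n); cv2.imwrite(f"pics/{n}0.png",im[:,:,::-1]); print(n,viewer.get_calibration(n))
print(viewer.get_calibration("wrist"),manip.current_tcp_rot(),manip.current_clock())
E
```

```text
scene {'vfov': 46.67892583230659, 'cx': 262.12296365891643, 'cy': 184.67469288801192, 'eye': array([ 1.51966353, -0.07863976,  0.72427673]), 'attitude': array([ 0.61558924,  0.64469819, -0.32480267, -0.31609707])}
top {'vfov': 42.172450387995084, 'cx': 263.0682679189998, 'cy': 193.2798350778336, 'eye': array([ 0.43451838, -0.10756217,  1.20527687]), 'attitude': array([-0.69940013,  0.71122922, -0.04622438,  0.0534394 ])}
{'vfov': 71.10597451432517, 'cx': 254.87929637200548, 'cy': 194.4640844786947, 'eye': array([ 0.25286232, -0.60287343,  0.38354038]), 'attitude': array([ 0.79115881, -0.59471289, -0.0865405 ,  0.11355646])} [ 9.90157906e-01  1.39951999e-01 -1.15755574e-04 -8.63404343e-04] 0.1
```

View pics/top0.png

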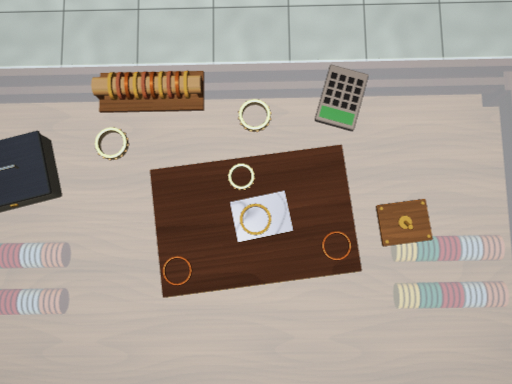

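View pics/scene0.png

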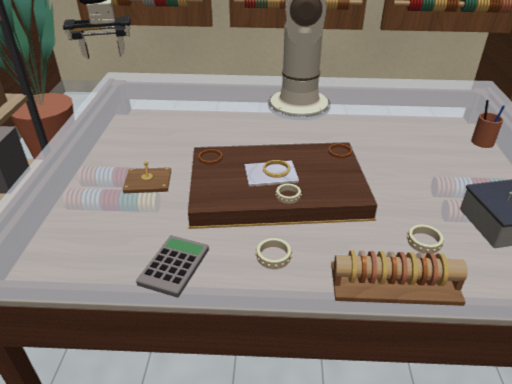

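The top view shows the step with corners near (152,168), (345,147), (360,272) and (162,296). The slab is at (262,217) with the gold bangle at (256,219), and the small bone bangle is at (241,176). The ambers are at (177,271) and (337,246), and the panel is at (405,222). The larger bone look-alikes lie on the counter at (111,143) and (255,115). The scene view agrees.

```bash
cat > h.py <<'E'
from bench import manip, effector, viewer
import numpy as np, cv2
from scipy.spatial.transform import Rotation as R
def ray(cal,uv,z):
    uv=np.atleast_2d(np.asarray(uv,float)); f=192/np.tan(np.radians(cal["vfov"])/2)
    d=np.c_[(uv[:,0]-cal["cx"])/f,(uv[:,1]-cal["cy"])/f,np.ones(len(uv))]
    d=R.from_quat(cal["attitude"]).apply(d); e=cal["eye"]
    return e+d*((z-e[2])/d[:,2])[:,None]
def proj(cal,p):
    f=192/np.tan(np.radians(cal["vfov"])/2)
    c=R.from_quat(cal["attitude"]).inv().apply(np.atleast_2d(p)-cal["eye"])
    return np.c_[c[:,0]/c[:,2]*f+cal["cx"],c[:,1]/c[:,2]*f+cal["cy"]]
def big(m,near):
    """convex hull of the filled mask contour whose centre is nearest a pixel"""
    cs,_=cv2.findContours(m.astype(np.uint8),cv2.RETR_EXTERNAL,cv2.CHAIN_APPROX_NONE)
    cs=[c for c in cs if cv2.contourArea(cv2.convexHull(c))>150]
    return cv2.convexHull(min(cs,key=lambda c:np.linalg.norm(c.reshape(-1,2).mean(0)-near)))
def rect(pts): # sub-pixel-ish rectangle in world xy
    return cv2.minAreaRect((pts[:,:2]*1000).astype(np.float32))
def down(yaw): # tool down, tool y axis at 'yaw' from world +y
    return (R.from_euler('z',yaw)*R.from_quat([1,0,0,0])).as_quat()
E
cat > top.py <<'E'
from h import *
def measure(verbose=True):
    im=viewer.get_image("top"); cal=viewer.get_calibration("top")
    hsv=cv2.cvtColor(im,cv2.COLOR_RGB2HSV); g=hsv[:,:,2]; s=hsv[:,:,1]
    dark=(g<95); dark[:,:140]=0; dark[:,368:]=0; dark[:138]=0; dark[302:]=0
    step=rect(ray(cal,big(dark,(255,220)).reshape(-1,2),.05))
    inside=np.zeros(g.shape,bool); inside[145:300,150:362]=1
    white=(g>150)&(s<60)&inside
    white=cv2.morphologyEx(white.astype(np.uint8),cv2.MORPH_CLOSE,np.ones((3,3)))
    return im,cal,hsv,step,white
if __name__=="__main__":
    im,cal,hsv,step,white=measure(); print("step",step)
    for uv in [(152,168),(345,147),(360,272),(162,296),(241,176),(262,217),(256,219),(177,271),(337,246)]: print(uv,ray(cal,uv,.05).round(3))
    cv2.imwrite("pics/t.png",np.hstack([cv2.resize(im[135:305,140:375,::-1],None,fx=3,fy=3,interpolation=cv2.INTER_CUBIC)]))
    for uv in [(241,176),(228,176),(262,196),(262,217),(250,205),(160,200)]: print(uv,im[uv[1],uv[0]],hsv[uv[1],uv[0]])
    for p in [(.33,-.1),(.36,-.1),(.4,-.1),(.5,-.1)]:
        print(p,[manip.solve_ik([*p,z],down(y)) is not None for z in(.056,.2) for y in (0,.1,1.6,-1.5)])
E
python3 top.py
```

```text
step ((538.2752685546875, -74.25291442871094), (296.84552001953125, 456.8575744628906), 6.612453460693359)
(152, 168) [[0.664 0.165 0.05 ]]
(345, 147) [[ 0.706 -0.293  0.05 ]]
(360, 272) [[ 0.413 -0.316  0.05 ]]
(162, 296) [[0.366 0.137 0.05 ]]
(241, 176) [[ 0.641 -0.046  0.05 ]]
(262, 217) [[ 0.543 -0.094  0.05 ]]
(256, 219) [[ 0.539 -0.08   0.05 ]]
(177, 271) [[0.422 0.104 0.05 ]]
(337, 246) [[ 0.473 -0.265  0.05 ]]
(241, 176) [73 42 26] [ 10 164  73]
(228, 176) [173 173 139] [ 30  50 173]
(262, 196) [213 215 225] [115  14 225]
(262, 217) [214 217 227] [113  15 227]
(250, 205) [198 162  75] [ 21 158 198]
(160, 200) [74 44 28] [ 10 159  74]
(0.33, -0.1) [True, True, True, True, True, True, True, True]
(0.36, -0.1) [True, True, True, True, True, True, True, False]
(0.4, -0.1) [True, True, True, True, True, True, True, True]
(0.5, -0.1) [True, True, True, True, True, True, True, True]
```

View pics/t.png

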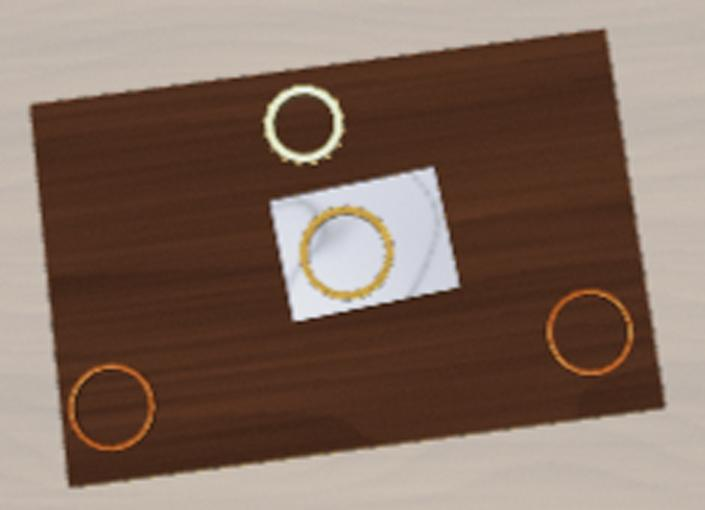

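The crop shows a clean step outline, slab corners at (270,200), (434,167), (459,288) and (293,321), and the bone ring at about (304,124).

```bash
cat >> top.py <<'E'
def frame(step):
    (cx,cy),(w,h),a=step
    th=np.radians(a if w<h else a-90) 
    c=np.array([cx,cy])/1000; X=np.array([np.cos(th),np.sin(th)]); return c+.15*X,X,np.array([-X[1],X[0]]),th
def locate():
    im,cal,hsv,step,white=measure()
    E0,X,Y,th=np.load("step.npy",allow_pickle=True) if __import__("os").path.exists("step.npy") else frame(step)
    S=lambda p:np.c_[(p[:,:2]-E0)@X,(p[:,:2]-E0)@Y]
    inside=np.zeros(white.shape,bool); inside[120:300,140:362]=1
    light=cv2.morphologyEx(((hsv[:,:,2]>110)&inside).astype(np.uint8),cv2.MORPH_OPEN,np.ones((2,2)))
    poly=proj(cal,[np.r_[E0+x*X+y*Y,.05] for x,y in[(-.297,-.227),(-.297,.227),(-.004,.227),(-.004,-.227)]])
    m=np.zeros_like(light); cv2.fillPoly(m,[poly.astype(np.int32)],1); light&=m
    cs,_=cv2.findContours(light,cv2.RETR_EXTERNAL,cv2.CHAIN_APPROX_NONE)
    for c in cs:
        h=cv2.convexHull(c); A=cv2.contourArea(h)
        if A<300: continue
        p=h.reshape(-1,2); w=cv2.mean(hsv,mask=cv2.drawContours(np.zeros_like(light),[c],-1,1,-1))
        r=rect(np.c_[S(ray(cal,p,.058)),p[:,0]*0]); (u,v),rad=cv2.minEnclosingCircle((S(ray(cal,p,.06))*1000).astype(np.float32))
        print("px",p.mean(0).round(),"area",A,"hsv",np.round(w[:3]),"rect",np.round(r[0]),np.round(r[1]),round(r[2],1),"circle",round(u,1),round(v,1),round(rad,1))
    return E0,X,Y,th
if __name__=="__main__":
    E0,X,Y,th=locate(); print(E0,th); np.save("step.npy",np.array([E0,X,Y,th],dtype=object),allow_pickle=True)
E
python3 top.py | tail -8
python3 - <<'E'
from top import *
E0,X,Y,th=np.load("step.npy",allow_pickle=True)
im=viewer.get_image("scene");cal=viewer.get_calibration("scene")
# check: step corners projected, scene view
print(proj(cal,[np.r_[E0+x*X+y*Y,.05] for x,y in[(0,-.23),(0,.23),(-.3,.23),(-.3,-.23)]]).round())
E
```

```text
(0.4, -0.1) [True, True, True, True, True, True, True, True]
(0.5, -0.1) [True, True, True, True, True, True, True, True]
px [178. 271.] area 647.5 hsv [ 12. 182. 126.] rect [-245.  187.] [66. 63.] 82.5 circle -245.6 186.9 33.4
px [336. 245.] area 643.0 hsv [ 12. 179. 128.] rect [-237. -181.] [64. 64.] 82.4 circle -237.4 -181.5 33.2
px [263. 215.] area 2355.5 hsv [ 95.  32. 209.] rect [-148.  -20.] [ 97. 132.] 4.3 circle -148.1 -19.1 79.3
px [242. 176.] area 560.5 hsv [ 19. 108. 127.] rect [-49.  14.] [61. 62.] 82.4 circle -49.4 14.3 32.7
px [233. 168.] area 3302.0 hsv [ 10. 145.  89.] rect [-5.  8.] [ 78. 458.] 9.9 circle -43.6 1.5 228.8
[ 0.68727743 -0.05697996] 0.11540908452399257
[[187. 212.]
 [378. 204.]
 [349. 141.]
 [194. 146.]]
```

```bash
python3 - <<'E'
from h import *
def fit(name,corn,box):
    im=viewer.get_image(name);cal=viewer.get_calibration(name)
    hsv=cv2.cvtColor(im,cv2.COLOR_RGB2HSV)
    m=((hsv[:,:,1]>100)).astype(np.uint8); b=np.zeros_like(m); b[box[1]:box[3],box[0]:box[2]]=1; m&=b
    c=max(cv2.findContours(m,cv2.RETR_EXTERNAL,cv2.CHAIN_APPROX_NONE)[0],key=cv2.contourArea).reshape(-1,2).astype(float)
    L=[]
    corn=np.array(corn,float)
    for a,b_ in zip(corn,np.roll(corn,-1,0)):
        d=(b_-a);l=np.linalg.norm(d);d/=l;n=np.array([-d[1],d[0]])
        t=(c-a)@d; s=np.abs((c-a)@n); p=c[(t>.06*l)&(t<.94*l)&(s<6)]
        # world line at z=.05
        w=ray(cal,p,.05)[:,:2]; v=cv2.fitLine((w*1000).astype(np.float32),cv2.DIST_HUBER,0,.01,.01).ravel(); L.append(v)
        r=(w*1000-v[2:])@np.array([-v[1],v[0]]); print(name,len(p),"dir deg",np.degrees(np.arctan2(v[1],v[0])).round(2),"rms",r.std().round(2))
    for i in range(4):
        a,b_=L[i-1],L[i]; k=np.linalg.solve(np.c_[a[:2],-b_[:2]],b_[2:]-a[2:]); print(" corner",(a[2:]+k[0]*a[:2]).round(1))
fit("top",[(151,169),(342,145),(361,271),(163,298)],(140,135,370,305))
cv2.imwrite("pics/s.png",cv2.resize(viewer.get_image("scene")[130:230,175:385,::-1],None,fx=3.8,fy=3.8,interpolation=cv2.INTER_CUBIC))
E
```

```text
top 168 dir deg -83.39 rms 0.71
top 111 dir deg 6.64 rms 0.66
top 174 dir deg -83.42 rms 0.65
top 114 dir deg 6.6 rms 0.67
 corner [658.9 168.6]
 corner [ 711.2 -282.6]
 corner [ 417.5 -316.8]
 corner [365.4 134.6]
```

View pics/s.png

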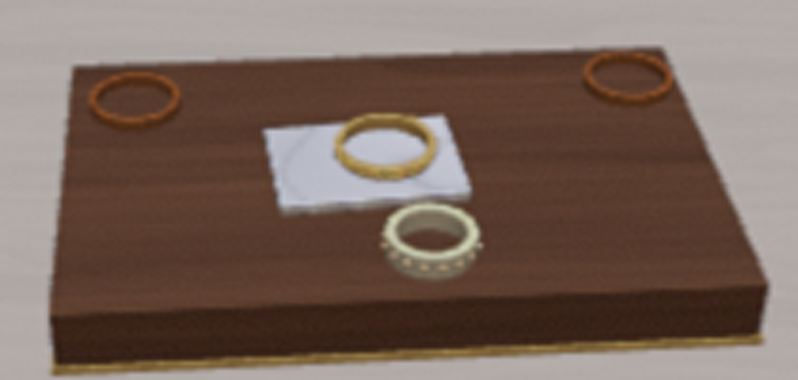

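The scene crop puts the step-top corners at about (188,213), (377,204), (349,143) and (194,148). That matches the projected corners to within 1–2 px, so the pose and height are confirmed. I'm moving now.

```bash
cat > go.py <<'E'
from h import *
E0,X,Y,th=np.load("step.npy",allow_pickle=True); th=float(th)
def W(x,y,z): return np.r_[E0+x*X+y*Y,.05+z].astype(float)   # step_edge frame -> world
def st(tag=""):
    p=manip.current_tool_pos(); print(tag,"t",round(manip.current_clock(),1),"tcp step",((p[:2]-E0)@X).round(4),((p[:2]-E0)@Y).round(4),round(p[2]-.05,4),"F",np.round(manip.current_force(),1))
E
python3 - <<'E'
from go import *
q0=manip.current_q()
best=None
for y in (th+np.pi/2,th-np.pi/2):
    q=manip.solve_ik(W(-.05,-.048,.16),down(y))
    if q is not None:
        print(y,np.round(q,2)); d=np.abs(np.array(q)-q0).max()
        if best is None or d<best[0]: best=(d,y)
effector.close(5)
manip.move_pose(W(-.05,-.048,.16),down(best[1])); st("hover")
cal=viewer.get_calibration("wrist"); im=viewer.get_image("wrist"); cv2.imwrite("pics/w1.png",im[:,:,::-1]); np.save("w1.npy",cal,allow_pickle=True)
print(cal["eye"],proj(cal,[W(-.049,.014,.018),W(-.1,-.02,.008),W(0,0,0),manip.current_tool_pos()]).round(), manip.current_finger_gap())
E
```

```text
1.6862054113188891 [ 0.83  0.74 -1.1   1.55  0.68  1.27 -0.25]
-1.455387242270904 [-0.38  0.58  0.74  1.59 -0.43  1.13 -2.56]
hover t 4.3 tcp step -0.0504 -0.0499 0.1598 F [-0.6 -0.1 -0.9]
[ 0.63382362 -0.0360457   0.36748169] [[257. 128.]
 [212. 158.]
 [299. 139.]
 [256. 239.]] 0.0005244879936154132
```

View pics/w1.png

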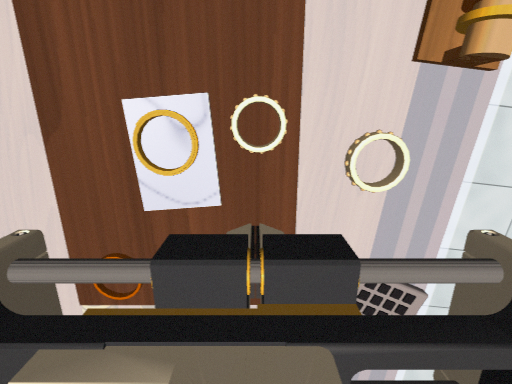

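The wrist view shows the bone ring at (259,124), the slab's front edge from (208,93) to (221,206), and the step edge at column ~300. Everything is within about 4 px of prediction, and the way down is free.

```bash
python3 - <<'E'
from go import *
manip.servo_line(W(-.049,-.048,.03),vel=.12)
manip.servo_line(W(-.049,-.048,.007),vel=.05); st("low")
for y,v in((-.025,.06),(.025,.04),(.062,.04)):
    manip.servo_line(W(-.049,y,.007),vel=v); st("push")
manip.servo_line(W(-.049,.045,.007),vel=.08)
manip.servo_line(W(-.049,.03,.14),vel=.15); st("up")
import top; top.locate()
cal=viewer.get_calibration("wrist"); im=viewer.get_image("wrist"); cv2.imwrite("pics/w2.png",im[:,:,::-1])
E
```

```text
low t 6.2 tcp step -0.0491 -0.0478 0.0067 F [ 0.2 -0.1  0.1]
push t 6.7 tcp step -0.0489 -0.0245 0.0072 F [-0.4  0.1 -0.5]
push t 8.1 tcp step -0.049 0.0246 0.0069 F [ 0.1 -0.3  0.5]
push t 9.2 tcp step -0.049 0.0616 0.007 F [-0.1 -0.3  0.1]
up t 10.6 tcp step -0.0497 0.03 0.1389 F [ 0.5 -0.   0.1]
px [258. 212.] area 11207.0 hsv [ 27.  56. 196.] rect [-157.  -28.] [396. 200.] 25.4 circle -148.7 -46.0 211.7
```

View pics/w2.png

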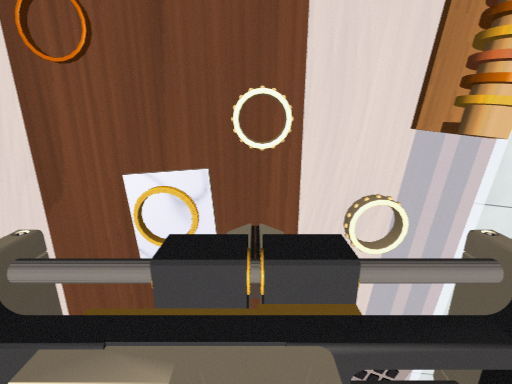

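The bone ring is now at (262,117), pushed clear to the left and lying flat. Next I move behind the slab with the gripper open.

```bash
python3 - <<'E'
from go import *
p=ray(viewer.get_calibration("wrist"),[(262,117)],.068)[0]; print("bone",((p[:2]-E0)@X).round(3),((p[:2]-E0)@Y).round(3))
manip.move_pose(W(-.238,-.018,.13),down(th)); effector.open_jaws(); st("behind"); print(np.round(manip.current_q(),2))
cal=viewer.get_calibration("wrist"); im=viewer.get_image("wrist"); cv2.imwrite("pics/w3.png",im[:,:,::-1])
r=[W(-.192,y-.018,0) for y in(-.065,-.046,.046,.065)]; print(proj(cal,r).round())
E
```

```text
bone -0.043 0.105
behind t 13.3 tcp step -0.238 -0.018 0.13 F [ 0.6  0.4 -1. ]
[ 0.96  0.32 -0.93  2.04  0.32  0.93 -1.58]
[[317. 145.]
 [299. 145.]
 [212. 145.]
 [194. 145.]]
```

View pics/w3.png

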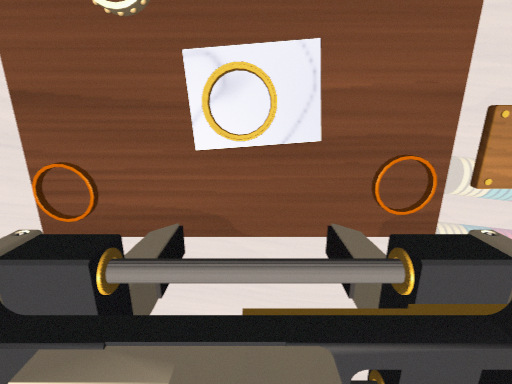

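The wrist view shows the slab's rear edge from (195,150) to (321,140), centred between the open fingers. The ambers at (65,192) and (407,185) are well outside the fingers' path.

```bash
python3 - <<'E'
from go import *
manip.servo_line(W(-.238,-.018,.03),vel=.12)
manip.servo_line(W(-.238,-.018,.0035),vel=.03); st("low")
for x,v in((-.21,.04),(-.17,.03),(-.10,.03)):
    manip.servo_line(W(x,-.018,.0035),vel=v); st("push")
cal=viewer.get_calibration("wrist"); im=viewer.get_image("wrist"); cv2.imwrite("pics/w4.png",im[:,:,::-1]); 
s=viewer.get_image("scene"); cv2.imwrite("pics/s4.png",cv2.resize(s[120:240,160:400,::-1],None,fx=3.3,fy=3.3,interpolation=cv2.INTER_CUBIC))
c=viewer.get_calibration("scene"); print(((proj(c,[W(0.005,y-.018,.008) for y in(-.065,.065)])-[160,120])*3.3).round())
E
```

```text
low t 15.3 tcp step -0.2378 -0.018 0.0036 F [ 0.3 -0.3 -0.5]
push t 16.2 tcp step -0.2103 -0.0179 0.0033 F [-0.3 -0.5 -0.1]
push t 17.7 tcp step -0.1699 -0.018 0.0036 F [-0.8  0.9 -0.2]
push t 20.1 tcp step -0.1001 -0.018 0.0035 F [-3.3  0.1  1.8]
[[294. 290.]
 [474. 283.]]
```

View pics/s4.png

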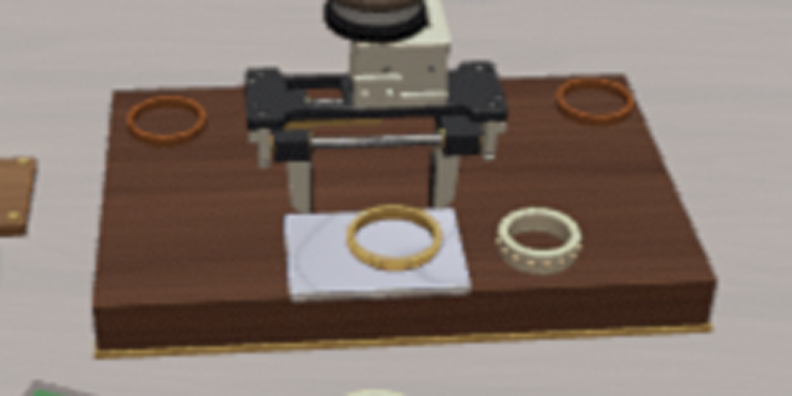

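The scene crop shows the slab square, with its front top edge from (291,292) to (468,287). That is about 5 mm past the edge, as predicted, and the gold bangle is still on it. Finishing the push.

```bash
python3 - <<'E'
from go import *
manip.servo_line(W(-.075,-.018,.0035),vel=.025); st("push")
manip.sleep(.3)
manip.servo_line(W(-.11,-.018,.0035),vel=.06)
manip.servo_line(W(-.13,-.018,.15),vel=.15)
manip.move_pose(W(-.25,-.018,.25),down(th)); st("up")
s=viewer.get_image("scene"); c=viewer.get_calibration("scene")
cv2.imwrite("pics/s5.png",cv2.resize(s[150:230,180:380,::-1],None,fx=4,fy=4,interpolation=cv2.INTER_CUBIC))
print(((proj(c,[W(0.03,y-.018,.008) for y in(-.065,.065)]+[W(0,-.23,0),W(0,.23,0)])-[180,150])*4).round())
# slab from top, at z=.058, white mask
im=viewer.get_image("top");c=viewer.get_calibration("top");hsv=cv2.cvtColor(im,cv2.COLOR_RGB2HSV)
for z,lab,msk in((.058,"slab",((hsv[:,:,2]>195)&(hsv[:,:,1]<30))),):
    b=proj(c,[W(a,d,0) for a,d in((-.13,-.13),(-.13,.08),(.06,.08),(.06,-.13))]).astype(np.int32)
    m=np.zeros(im.shape[:2],np.uint8); cv2.fillPoly(m,[b],1); m&=msk.astype(np.uint8)
    cc=max(cv2.findContours(m,0,cv2.CHAIN_APPROX_NONE)[0],key=lambda k:cv2.contourArea(cv2.convexHull(k)))
    p=ray(c,cv2.convexHull(cc).reshape(-1,2),z)[:,:2]-E0; print(lab,cv2.minAreaRect((np.c_[p@X,p@Y]*1000).astype(np.float32)))
cv2.imwrite("pics/t5.png",cv2.resize(im[135:305,140:375,::-1],None,fx=3,fy=3,interpolation=cv2.INTER_CUBIC))
E
```

```text
push t 21.4 tcp step -0.0748 -0.0179 0.0035 F [-1.   0.7  0.1]
up t 24.2 tcp step -0.2498 -0.0187 0.2496 F [-0.2  0.8 -0.1]
[[279. 259.]
 [500. 250.]
 [ 28. 247.]
 [790. 216.]]
slab ((-17.829303741455078, -21.607444763183594), (93.1707534790039, 128.5870819091797), 0.06194068491458893)
```

View pics/s5.png

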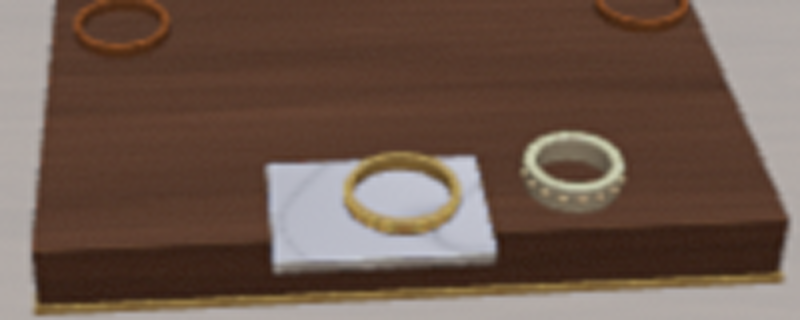

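View pics/t5.png

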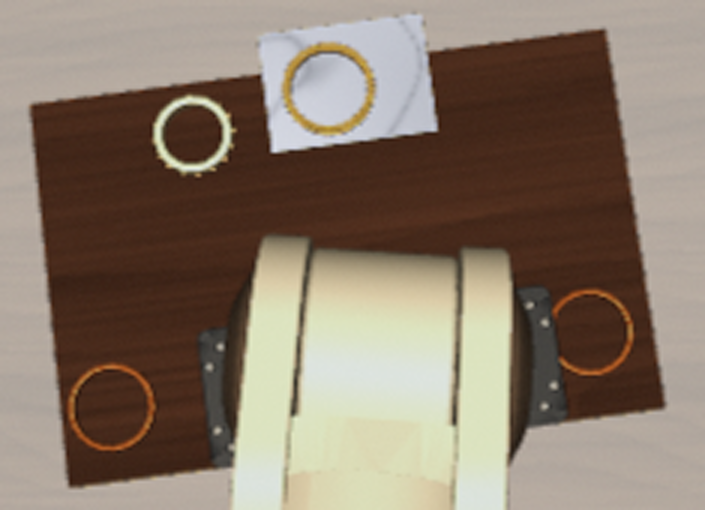

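Both views show the slab square, with its centre at x = -17.8 mm, so the overhang is about 29.7 mm. The gold bangle lies on it, the bone bangle is flat about 12 cm to the side, the ambers have not moved, and the arm is clear.

```bash
python3 -c "
from bench import manip
manip.sleep(.3); print(manip.hand_in())"
```

```text
the job is handed in; nothing more can be done
None
```

The job is handed in: the slab overhangs the customer's edge by about 30 mm and sits square to it, with the gold bangle still on it, the bone bangle flat on the step about 12 cm to one side, and the arm clear of everything; the hand-in did not report a verdict.

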